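# Load the contact press with the fine knob only

## Robot

A 6-joint arm with a two-finger parallel gripper is mounted at the origin on the work surface. World frame = base frame: x ahead of the robot, y to its left, z up, the work surface at z = 0. Lengths are in m, angles in rad, forces in N, time in s.
With the tool pointing down it reaches from about 0.275 to 0.725 m from the base axis. Payload 15.9 kg.
Tool frame: the origin (TCP) lies at the centre of the arm's flange, where the gripper is bolted on; the fingertips stand 173 mm ahead of it and the grasp point (between the pads) lies 155 mm ahead of it; z points along the fingers, x is the direction in which the jaws open and shut, and the axes are right-handed (so a half turn about z gives the same grasp; the last joint's range is limited). The gripper opens to 85 mm and grips with 20 to 120 N. Pads are 22 mm wide; open, the fingers measure 114 mm over their backs; the gripper's body (76 mm by 85 mm) begins 54 mm behind the grasp point. The pads swing forward as they close: fully open they stand 13 mm farther back than shut.
Start: joints at [1.337, 0.213, -0.034, 1.323, 0, 1.571], TCP at [0.116, 0.486, 0.405] pointing down, gripper open.
Joint ranges: [-2.98, 2.98], [-0.74, 1.72], [-1.14, 1.35], [-2.1, 2.04], [-1.57, 1.44], [-3.14, 3.14]. Speed limits (rad/s): [1.89, 1.89, 2.39, 2.57, 3.14, 3.14].

## Interface

Orientations are given as a unit quaternion [w, x, y, z].
In Python, from station import robot, effector, status, eyes gives the robot as it stands. Calls block until the motion is done:
- robot.move_ptp(position, orientation): joint-space move of the TCP to a pose.
- robot.move_l(position, rot=None, rate=0.15): straight line of the TCP; rot=None keeps the orientation; rate is the mean speed in m/s.
- robot.goto_joints(angles): joint-space move.
- effector.move_gripper(opening, f_grip=None): finger opening in m; f_grip is the grip in N (None keeps the last); returns when the fingers have stopped.
- robot.wait(seconds).
- robot.solve_ik(position, orientation): joint angles nearest the present ones, or None.
- status.state(): the state.
- eyes.get_image(name): name is "side" or "top" or "wrist"; returns the picture (480x640x3 uint8, red, green, blue); there is no depth.
- eyes.camera_params(name): a dict with "fx", "fy", "cx", "cy" (pixels), "k1" (the pictures are not rectified: a ray, as slopes to the right and down, at radius r is drawn at 1 + k1 r^2 times it, then the intrinsics apply), "R" (3x3) and "t" (3): a world point X has camera coordinates R X + t; the wrist camera has in their place "T_tool_cam" (4x4, takes a point from camera to tool coordinates, whose origin is the TCP and whose axes are the tool frame's). Camera axes: x right, y down, z forward; pixel columns grow to the right and rows downward; lengths in m; the calibration is good to about 2 mm. A picture is of the moment at which its call begins: read the wrist's pose just before it. camera_params takes no time and is no camera call.
A pose or a line that the arm cannot do raises robot.Unreachable and nothing moves.
- robot.close_job(): hands the job in, once; it reports no verdict.
The state is a dict: "time": time; "joint_positions": joint angles; "qvel": joint speeds; "tau": joint torques, N m; "position": TCP position; "ee_rot": TCP orientation; "force": force on the tool from outside, world axes, zero at the start; "ft_torque": the same for the moment, N m; "gripper_width": finger opening in m.
Only numpy, scipy, OpenCV 4.12 (cv2) and the standard library are available. Lean on these libraries where they do the work, as an engineer would, in place of code of your own. Each camera call takes 0.05 s, during which the arm holds its last target.

## Task

Slide the loaded carrier along its rails until it is fully home against the back stop under the press foot. Then, turning only the small inner knob on top of the press (clockwise lowers the foot), bring the foot down on the module until the force dial stands in its green band, 8 N give or take 1 N, and never in the red. Do not turn the outer ring, which is already set, leave the other things on the bench where they are, and let go at the end.

Things in the scene. Friction and masses are not known exactly. Their poses are not given: they have to be found in the camera images.
- press: Beige bench press. Origin: underside of its 18 mm bed (x -190 to 95, y +-60 mm) on the vertical spindle axis; +x points from the open loading end along the rails to the back stop and column, +y to the dial side, z up. Rails 27 mm above the bench, 52 mm apart. Head x -40 to 88, y +-35 mm, top 126 mm above the bench. With the carrier home the foot hangs about 1 to 3.5 mm over the module.
- carrier_grip (a point): Centre of the carrier's upright blue grip, 45 mm above the bench: 34 mm along the rails, 14 mm thick across them, 34 mm tall, on the carrier's plate (top 28 mm above the bench, 154 x 50 mm, 1 mm play to each rail, loose, about 0.26 kg). Axes as the press's. Fully home, at the back stop, it lies at x = -115 mm, y = 0 in the press frame; it starts 30 to 60 mm short of that. Keep it flat.
- knob_grip (a point): Centre of the small inner (fine) knob, on the spindle axis, 154 to 155 mm above the bench. Round, bright, red-topped, 20 mm in diameter, 17 mm tall; its underside lies 1 to 2.5 mm above the outer ring's top face, its top 17 to 20 mm above it. It turns in place and does not rise or fall with its own turning.
- fine_knob (a joint): Angle of the inner knob, rad; clockwise from above is positive and lowers the foot 8 mm a turn. Light friction (0.03 N m), range -0.2 to 6.5, stays where it is left. From the start some 2.5 to 4.5 rad clockwise are needed with the carrier home; it differs each time and only the dial tells.
- coarse_ring (a joint): Angle of the outer (coarse) ring, rad, clockwise positive; lowers the foot 24 mm a turn. Already set, not to be turned. It moves easily (0.08 N m) if fingers rub on it.
- ring_mark (a point): White index mark on the rim of the outer ring's top face, 22 mm from the spindle axis, 144 mm above the bench. The ring (turns in place) is black, 46 mm in diameter, 16 mm tall, directly below the inner knob.
- force_dial (a joint): Pointer of the force dial, rad, clockwise: 0 at no load, 0.3 rad per newton on the foot. Green 7 to 9 N (2.1 to 2.7 rad), red from 12 N (3.6 rad) to 16 N. The dial, 100 mm in diameter, faces up at x = 20, y = 105 mm in the press frame, 80 to 90 mm above the bench. Once the foot touches, 1 rad of the inner knob adds about 4 to 5 N (1.2 to 1.5 rad of pointer).
- spare_grip (a point): Centre of the blue grip of a second, like carrier (white module) lying on the bench beside the press, 27 mm up; not to be disturbed.
- mug: Blue mug, 80 mm in diameter, 95 mm tall; origin at the centre of its underside. Not to be disturbed.
- driver: Screwdriver with an orange handle, about 170 mm long, 25 mm thick, lying on the bench. Not to be disturbed.
Not all that is in view belongs to the job. Leave any turquoise or yellow look-alike of the part that bears carrier_grip alone.

How it is judged:
On the way, in this order (a step that is already met when the one before it is completed fails the run):
1. the carrier is fully home against the back stop, the foot still unloaded (x of carrier_grip in the frame of press above -0.117 m and value of joint force_dial below 0.6 rad), for 0.2 s.
2. the force dial stands in the green band (value of joint force_dial between 2.07 and 2.73 rad), for 0.3 s.
At the end, for the whole second after the job is handed in: The carrier is home (its grip within 2 mm of its place against the back stop), the force dial stands in the green band (7 to 9 N, 0.1 N either side forgiven), the outer ring is within 4 degrees (1.5 mm at its edge) of where it was, and everything is let go (all of step 2 and x of carrier_grip in the frame of press above -0.117 m and distance of ring_mark from where it was at the start of the episode below 0.0015 m); the robot touches nothing.
It fails at once if the outer ring was turned by more than 4 degrees (distance of ring_mark from where it was at the start of the episode above 0.0015 m).
It fails at once if the force dial went into the red (12 N) (value of joint force_dial above 3.6 rad).
It fails at once if another thing on the bench was pushed away (distance of any of spare_grip, mug, driver from where it was at the start of the episode above 0.03 m).
It also fails if it takes over 72 s, if anything falls off the work surface, if the arm or the gripper's body presses on something with over 40 N, if the wrist force passes 120 N, or if a joint passes its speed limit or range.

## Working session

There is one attempt and no reset: what is moved stays moved. The work goes in short steps, each a Python script; the robot and the scene stay as the last script left them, time stands still between calls to the robot, and variables do not carry over. Pictures are saved under pics/ and viewed, and the job is handed in when it is done.

```bash
ls; mkdir -p pics; python3 - <<'E'
from station import robot, effector, status, eyes
import cv2
print(status.state())
for n in ("side","top","wrist"):
    print(n,eyes.camera_params(n))
    cv2.imwrite(f"pics/a_{n}.png",eyes.get_image(n)[:,:,::-1])
E
```

```text
pics
{'time': 0.0, 'joint_positions': array([ 1.33696942e+00,  2.13368670e-01, -3.50653840e-02,  1.32349167e+00,
        6.23505855e-05,  1.57076348e+00]), 'qvel': array([9.68695081e-04, 7.70375566e-04, 8.09766504e-04, 7.07502795e-04,
       4.32406794e-05, 1.39839512e-04]), 'tau': array([-1.56586775e-03, -6.86168504e+01,  4.87108326e+01,  1.75432849e-02,
        9.82630536e-05,  5.86012152e-05]), 'position': array([0.11580874, 0.48625429, 0.4042073 ]), 'ee_rot': array([ 3.25525807e-04,  7.84751445e-01,  6.19810333e-01, -4.62481272e-04]), 'force': array([ 0.52669052, -0.32493671,  0.45956238]), 'ft_torque': array([-0.01365246,  0.03009429,  0.02507969]), 'gripper_width': 0.08518765725109545}
side {'fx': 499.5797453943602, 'fy': 499.5797453943602, 'cx': 317.51874859633824, 'cy': 240.1891937339318, 'k1': 0.04248942103230267, 'R': array([[ 0.78388206, -0.62052232,  0.02193081],
       [-0.34032775, -0.45892887, -0.82070782],
       [ 0.5193322 ,  0.63587448, -0.57092707]]), 't': array([-0.37787272,  0.29327831,  0.9026589 ])}
top {'fx': 438.76244500419483, 'fy': 438.76244500419483, 'cx': 318.6868251667504, 'cy': 236.60248384346576, 'k1': -0.00793915413435629, 'R': array([[-0.01683887, -0.99980915,  0.00990559],
       [-0.98878332,  0.01518108, -0.14858359],
       [ 0.14840485, -0.01229646, -0.98885024]]), 't': array([0.01287368, 0.53861128, 1.21249914])}
wrist {'fx': 332.58388190654233, 'fy': 332.58388190654233, 'cx': 318.1923095339191, 'cy': 233.29508414607406, 'k1': -0.008038933184413063, 'T_tool_cam': array([[ 9.99999979e-01,  2.11812909e-05,  2.01435224e-04,
         6.75426945e-05],
       [-8.19373756e-05,  9.51811686e-01,  3.06683075e-01,
        -7.78221739e-02],
       [-1.85232456e-04, -3.06683085e-01,  9.51811668e-01,
         3.02446759e-02],
       [ 0.00000000e+00,  0.00000000e+00,  0.00000000e+00,
         1.00000000e+00]])}
```

View pics/a_top.png

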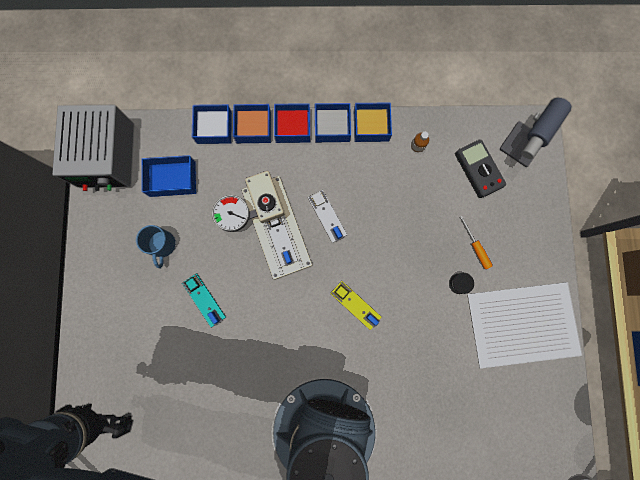

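View pics/a_side.png

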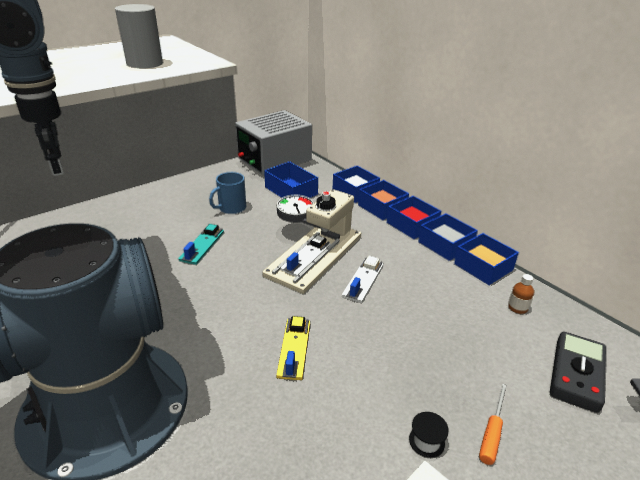

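View pics/a_wrist.png

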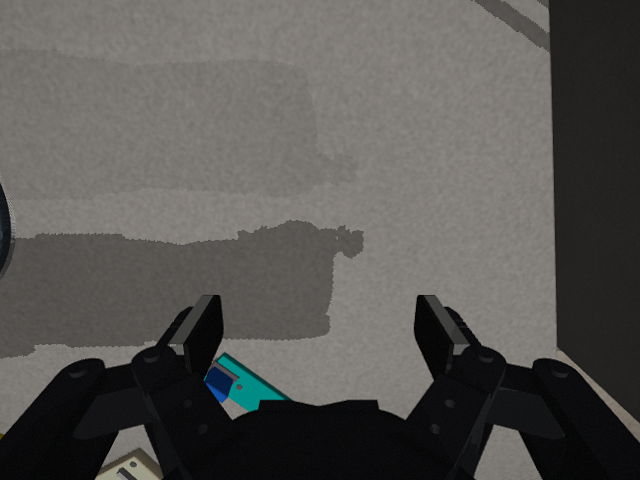

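```bash
cat > h.py <<'E'
import numpy as np, cv2
from scipy.spatial.transform import Rotation as Rot
from station import robot, effector, status, eyes
def ray(cam,uv,pose=None):
    p=eyes.camera_params(cam)
    d=np.array([(uv[0]-p["cx"])/p["fx"],(uv[1]-p["cy"])/p["fy"]])
    u=d.copy()
    for _ in range(10): u=d/(1+p["k1"]*(u@u))
    v=np.array([u[0],u[1],1.])
    if cam=="wrist":
        pos,q=pose; RT=Rot.from_quat(np.r_[q[1:],q[0]]).as_matrix(); T=p["T_tool_cam"]
        return RT@T[:3,3]+pos, RT@T[:3,:3]@v
    return -p["R"].T@p["t"], p["R"].T@v
def onz(cam,uv,z,pose=None):
    o,d=ray(cam,uv,pose); return o+d*(z-o[2])/d[2]
def tri(a,b):
    (o1,d1),(o2,d2)=a,b
    s=np.linalg.lstsq(np.c_[d1,-d2],o2-o1,rcond=None)[0]
    p,q=o1+d1*s[0],o2+d2*s[1]; return (p+q)/2,np.linalg.norm(p-q)
def proj(cam,X,pose=None):
    p=eyes.camera_params(cam)
    if cam=="wrist":
        pos,q=pose; RT=Rot.from_quat(np.r_[q[1:],q[0]]).as_matrix(); T=p["T_tool_cam"]
        c=T[:3,:3].T@(RT.T@(np.asarray(X)-pos)-T[:3,3])
    else: c=p["R"]@X+p["t"]
    u=c[:2]/c[2]; u=u*(1+p["k1"]*(u@u)); return np.array([p["fx"]*u[0]+p["cx"],p["fy"]*u[1]+p["cy"]])
def down(yaw):  # tool x axis at yaw in world, z down -> wxyz
    q=(Rot.from_euler("z",yaw)*Rot.from_euler("x",np.pi)).as_quat(); return np.r_[q[3],q[:3]]
def snap(cam):
    s=status.state(); im=eyes.get_image(cam); return im[:,:,::-1].copy(),(np.array(s["position"]),np.array(s["ee_rot"]))
def blobs(im,kind,amin=8):
    h=cv2.cvtColor(im,cv2.COLOR_BGR2HSV)
    if kind=="red": m=cv2.inRange(h,(0,150,90),(6,255,255))|cv2.inRange(h,(174,150,90),(180,255,255))
    if kind=="blue": m=cv2.inRange(h,(105,150,60),(125,255,255))
    n,l,st,c=cv2.connectedComponentsWithStats(m)
    return [(c[i].round(1),st[i]) for i in range(1,n) if st[i][4]>=amin]
def crop(im,x0,y0,x1,y1,k,name): cv2.imwrite("pics/"+name,cv2.resize(im[y0:y1,x0:x1],None,fx=k,fy=k,interpolation=cv2.INTER_CUBIC))
E
python3 - <<'E'
from h import *
t=cv2.imread("pics/a_top.png"); s=cv2.imread("pics/a_side.png")
crop(t,190,150,370,300,4,"b_top.png"); crop(s,230,170,400,310,4,"b_side.png")
for n,i in(("top",t),("side",s)):
    for k in("red","blue"):
        print(n,k,[(list(c),list(map(int,st))) for c,st in blobs(i,k)])
E
```

```text
top red [([np.float64(292.4), np.float64(122.3)], [278, 110, 30, 25, 721]), ([np.float64(499.0), np.float64(180.4)], [497, 179, 5, 4, 14]), ([np.float64(84.3), np.float64(187.0)], [83, 184, 4, 7, 24]), ([np.float64(484.5), np.float64(187.3)], [483, 186, 4, 4, 14]), ([np.float64(229.0), np.float64(200.2)], [221, 197, 17, 8, 82]), ([np.float64(265.1), np.float64(199.8)], [263, 198, 5, 5, 16])]
top blue [([np.float64(332.5), np.float64(123.6)], [315, 103, 36, 39, 495]), ([np.float64(372.4), np.float64(122.2)], [355, 103, 37, 39, 482]), ([np.float64(211.2), np.float64(124.7)], [192, 105, 38, 39, 402]), ([np.float64(251.6), np.float64(123.6)], [233, 104, 38, 39, 497]), ([np.float64(291.6), np.float64(123.4)], [274, 104, 36, 39, 535]), ([np.float64(168.6), np.float64(175.9)], [142, 156, 54, 41, 1594]), ([np.float64(337.3), np.float64(231.9)], [333, 226, 9, 13, 57]), ([np.float64(286.7), np.float64(256.8)], [283, 251, 8, 13, 57]), ([np.float64(212.4), np.float64(317.4)], [208, 312, 10, 12, 60]), ([np.float64(372.6), np.float64(319.5)], [367, 315, 12, 10, 59])]
side red [([np.float64(240.5), np.float64(153.6)], [238, 152, 6, 4, 18]), ([np.float64(304.9), np.float64(200.1)], [298, 197, 13, 7, 44]), ([np.float64(414.0), np.float64(213.3)], [401, 207, 27, 14, 202]), ([np.float64(565.3), np.float64(378.7)], [562, 376, 8, 6, 36]), ([np.float64(594.6), np.float64(389.2)], [591, 387, 8, 6, 37])]
side blue [([np.float64(290.5), np.float64(180.3)], [265, 162, 53, 35, 1397]), ([np.float64(427.1), np.float64(225.2)], [333, 166, 185, 119, 5639]), ([np.float64(189.0), np.float64(250.1)], [184, 242, 11, 17, 140]), ([np.float64(292.1), np.float64(261.1)], [287, 253, 11, 17, 150]), ([np.float64(354.7), np.float64(286.6)], [350, 277, 10, 19, 135]), ([np.float64(289.5), np.float64(362.8)], [286, 351, 9, 24, 163])]
```

```bash
sleep 0
```

```text
(no output)
```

View pics/b_top.png

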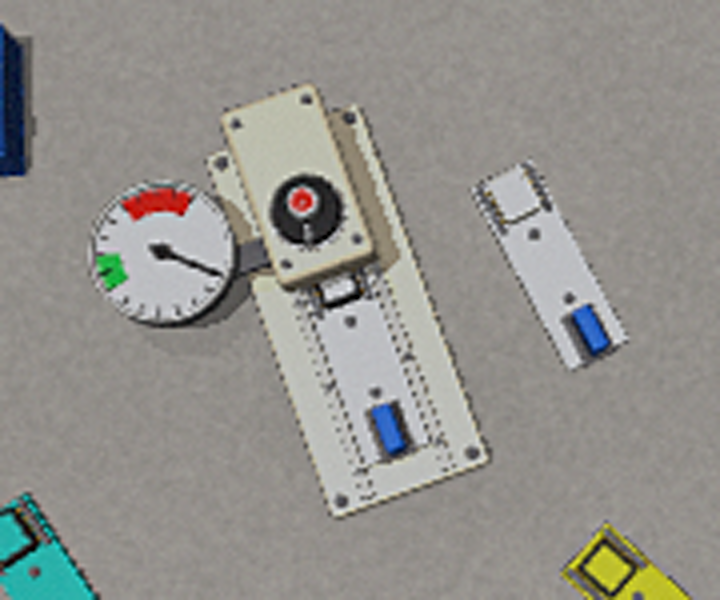

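View pics/b_side.png

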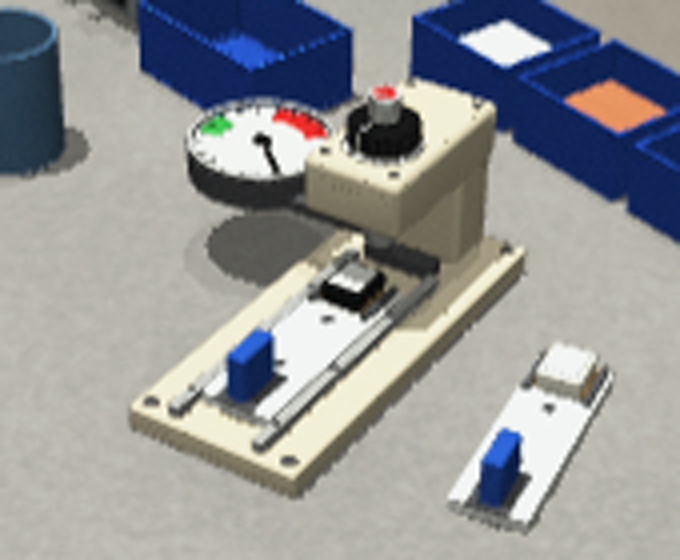

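```bash
python3 - <<'E'
from h import *
k,e=tri(ray("top",(265.1,200)),ray("side",(326.2,193))); print("knobtop",k,e, onz("top",(265.1,199.9),.163))
g,e=tri(ray("top",(286.7,256.8)),ray("side",(292.1,261.1))); print("grip",g,e, onz("top",(286.7,256.8),.058))
for z,uv in ((.018,(274.2,279.2)),(.018,(312.5,264.5)),(.018,(279.5,176.7))):
    print(onz("top",uv,z))
d=onz("top",(279.5,176.7),.018)-onz("top",(312.5,264.5),.018); print("yaw bed",np.arctan2(d[1],d[0]),np.linalg.norm(d))
kk=onz("top",(265.1,199.9),.163);gg=onz("top",(286.7,256.8),.058); d=kk-gg; print("yaw",np.arctan2(d[1],d[0]),np.linalg.norm(d[:2]))
sg,e=tri(ray("top",(337.3,231.9)),ray("side",(354.7,286.6)));print("spare",sg)
E
```

```text
knobtop [0.61896373 0.14390951 0.16102873] 0.0006006447935820361 [0.61901025 0.14351963 0.163     ]
grip [0.48107627 0.09614337 0.04357466] 0.0020109229212567333 [0.48041343 0.09470753 0.058     ]
[0.42076967 0.1333097  0.018     ]
[0.46116227 0.02309858 0.018     ]
[0.72343488 0.11707838 0.018     ]
yaw bed 0.3440752449691022 0.27860209199232916
yaw 0.33862247725637096 0.1469411406626455
spare [ 0.55259212 -0.04919435  0.02658613]
```

```bash
cat >> h.py <<'E'
K=np.array([0.619,0.1435]); YAW=0.341
def P(x,y=0): 
    c,s=np.cos(YAW),np.sin(YAW); return K+np.array([c*x-s*y,s*x+c*y])
E
python3 - <<'E'
from h import *
for yaw in (YAW+np.pi/2,YAW-np.pi/2):
    print(yaw, robot.solve_ik(np.r_[P(-.2),.36],down(yaw)))
for d in (0,1,2,3,-1,-2,-3):
    print(d, robot.solve_ik(np.r_[K,.323],down(YAW+np.pi/2+d)))
robot.move_ptp(np.r_[P(-.2),.36],down(YAW-np.pi/2) if False else down(YAW+np.pi/2))
effector.move_gripper(0.0,20)
robot.move_l(np.r_[P(-.2),.208],rate=.12)
s=status.state();print(s["time"],s["position"],s["force"],s["gripper_width"],s["joint_positions"])
im,_=snap("wrist");cv2.imwrite("pics/c_wrist.png",im)
E
```

```text
1.9117963267948965 [ 0.17611505  0.09873662 -0.28389385  1.18816586  0.         -0.16488495]
-1.2297963267948966 [ 0.17611505  0.09873662 -0.28389385  1.18816586  0.          2.9767077 ]
0 [ 0.2278015   0.51987768  0.20065383  1.25157247  0.         -0.1131985 ]
1 [ 0.2278015   0.51987768  0.20065383  1.25157247  0.         -1.1131985 ]
2 [ 0.2278015   0.51987768  0.20065383  1.25157247  0.         -2.1131985 ]
3 [ 0.2278015   0.51987768  0.20065383  1.25157247  0.         -3.1131985 ]
-1 [0.2278015  0.51987768 0.20065383 1.25157247 0.         0.8868015 ]
-2 [0.2278015  0.51987768 0.20065383 1.25157247 0.         1.8868015 ]
-3 [0.2278015  0.51987768 0.20065383 1.25157247 0.         2.8868015 ]
4.2083 [0.43077336 0.07666241 0.20851108] [-0.0300291  -0.00804352  0.045917  ] -0.00022263559607436795 [ 1.76120356e-01  2.26953190e-01 -5.44919123e-01  7.98043683e-01
  1.14219167e-06 -1.64870533e-01]
```

View pics/c_wrist.png

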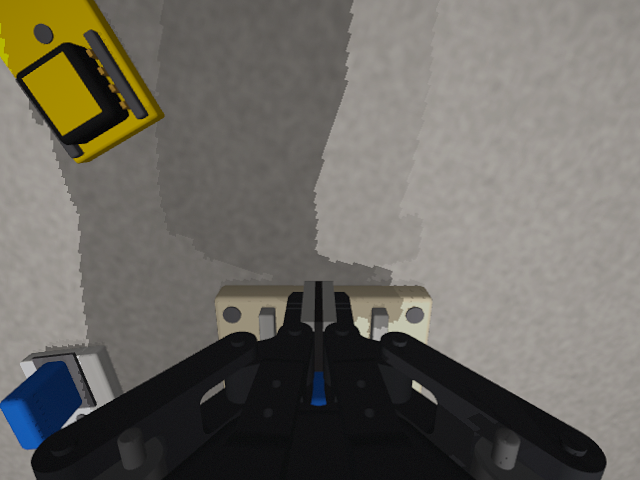

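```bash
python3 - <<'E'
from h import *
u=np.array([np.cos(YAW),np.sin(YAW)])
x=-.2; log=[]
robot.move_l(np.r_[P(-.182),.208],rate=.06); x=-.182
while x<-.130:
    x+=.0015 if x<-.15 else .0007
    robot.move_l(np.r_[P(x),.208],rate=.025)
    s=status.state(); f=s["force"][:2]@u; xa=(s["position"][:2]-K)@u
    log.append((round(x*1e3,1),round(xa*1e3,1),round(float(f),1)))
    if abs(f)>7: break
print(log); print(s["time"],s["force"])
im,_=snap("top");cv2.imwrite("pics/d_top.png",im);crop(im,190,150,370,300,4,"d_topc.png")
im,_=snap("side");crop(im,230,170,400,310,4,"d_side.png")
E
```

```text
[(-180.5, np.float64(-180.6), 0.5), (-179.0, np.float64(-178.9), 0.3), (-177.5, np.float64(-177.4), -0.9), (-176.0, np.float64(-175.9), -0.7), (-174.5, np.float64(-174.4), -1.0), (-173.0, np.float64(-172.9), -0.7), (-171.5, np.float64(-171.4), -0.4), (-170.0, np.float64(-169.9), -0.0), (-168.5, np.float64(-168.3), -0.2), (-167.0, np.float64(-166.8), 0.1), (-165.5, np.float64(-165.4), -0.0), (-164.0, np.float64(-163.9), 0.2), (-162.5, np.float64(-162.4), 0.4), (-161.0, np.float64(-160.8), 0.7), (-159.5, np.float64(-159.3), -0.6), (-158.0, np.float64(-157.8), 0.3), (-156.5, np.float64(-156.4), 0.2), (-155.0, np.float64(-154.8), -0.4), (-153.5, np.float64(-153.3), -0.3), (-152.0, np.float64(-151.9), -0.3), (-150.5, np.float64(-150.4), -1.1), (-149.0, np.float64(-148.9), -0.6), (-148.3, np.float64(-148.3), -1.8), (-147.6, np.float64(-147.5), -1.6), (-146.9, np.float64(-146.8), -0.5), (-146.2, np.float64(-146.1), -0.8), (-145.5, np.float64(-145.4), 0.6), (-144.8, np.float64(-144.7), -0.9), (-144.1, np.float64(-144.0), -0.7), (-143.4, np.float64(-143.3), -0.6), (-142.7, np.float64(-143.0), -5.2), (-142.0, np.float64(-142.8), -9.6)]
12.7083 [-8.93401487 -3.67493548  7.12172462]
```

View pics/d_topc.png

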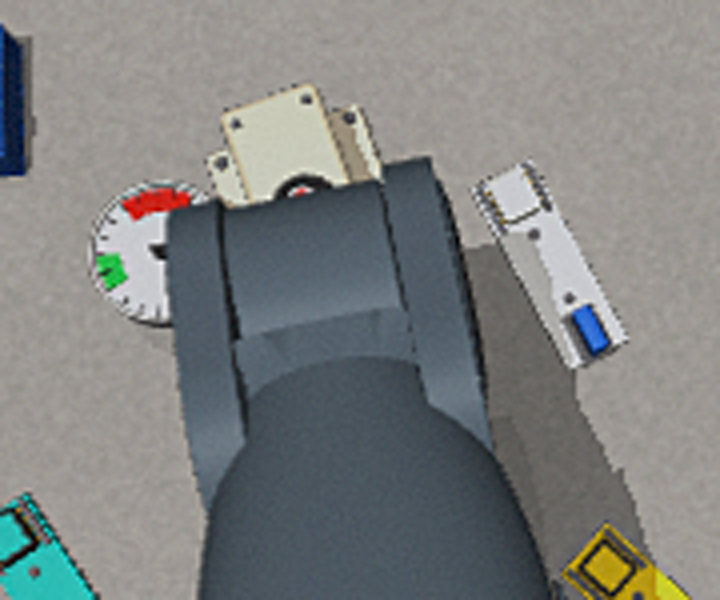

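View pics/d_side.png

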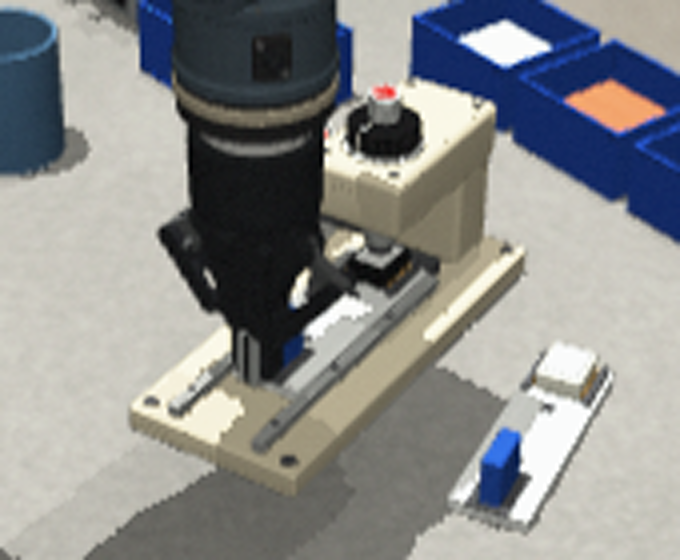

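```bash
python3 - <<'E'
from h import *
robot.move_l(np.r_[P(-.16),.208],rate=.08)
robot.move_l(np.r_[P(-.16),.40],rate=.2)
effector.move_gripper(0.05,20)
robot.move_ptp(np.r_[K,.40],down(YAW+np.pi/2+1.887))
s=status.state();print(s["time"],s["position"],s["joint_positions"],s["force"],s["gripper_width"])
im,pose=snap("wrist");cv2.imwrite("pics/e_wrist.png",im)
np.savez("e.npz",p=pose[0],q=pose[1])
for k in ("top","side"):
    im,_=snap(k);crop(im,200,150,390,290,4,f"e_{k}.png")
E
```

```text
16.45 [0.6188586  0.14342699 0.40010849] [ 2.27742074e-01  5.09236370e-01  3.77680068e-01  1.43917912e+00
 -1.01419006e-05 -1.99919300e+00] [-0.47605802  0.00898111 -0.37664592] 0.050171691225778525
```

View pics/e_wrist.png

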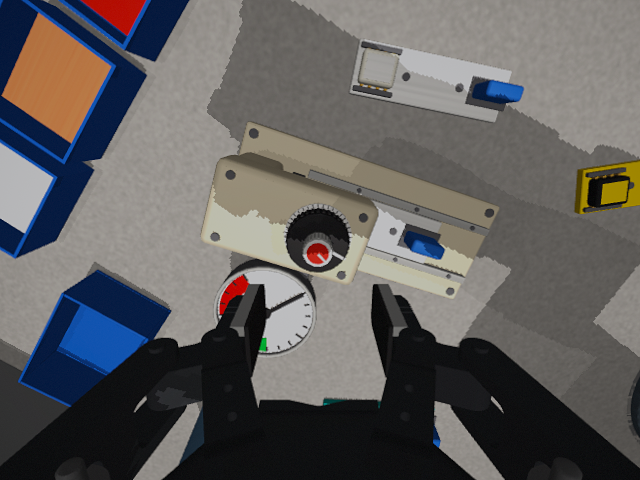

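View pics/e_side.png

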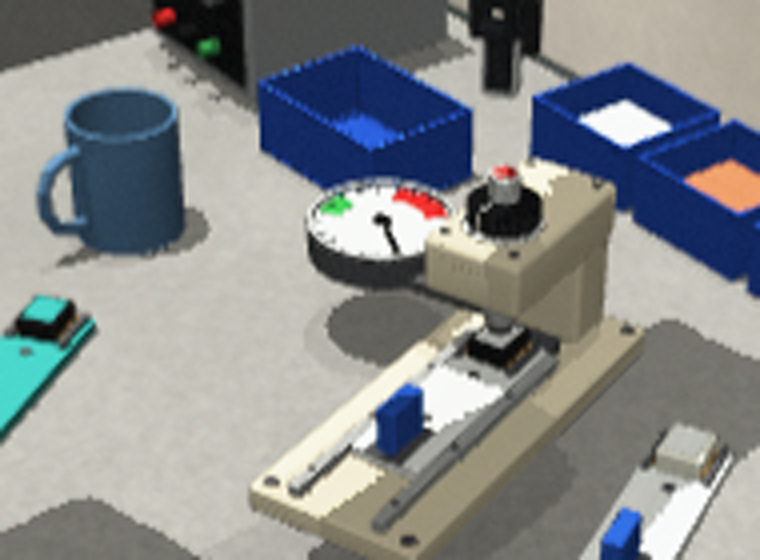

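View pics/e_top.png

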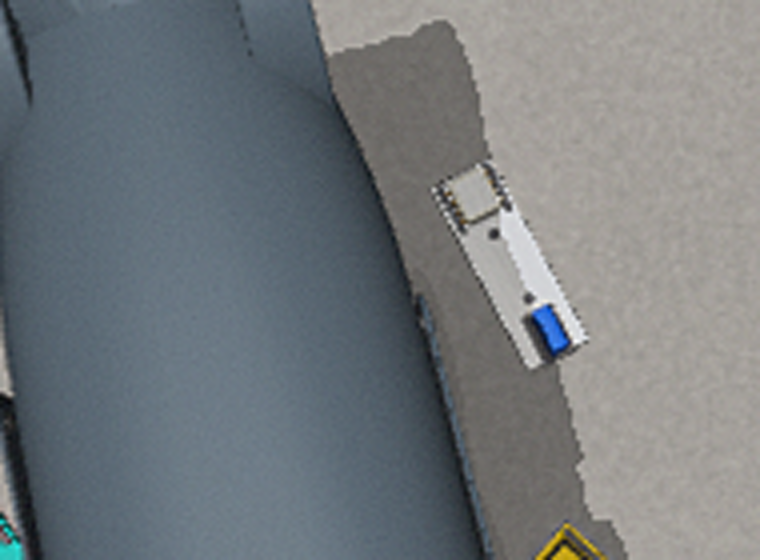

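```bash
python3 - <<'E'
from h import *
d=np.load("e.npz");pose=(d["p"],d["q"])
im=cv2.imread("pics/e_wrist.png")
r=[(list(c),list(map(int,s))) for c,s in blobs(im,"red",40) if 290<c[0]<350];print(r)
b=[(list(c),list(map(int,s))) for c,s in blobs(im,"blue",40) if 380<c[0]<460];print(b)
k=onz("wrist",r[0][0],.1625,pose);print("knob",k)
g=onz("wrist",b[0][0],.05,pose);print("grip",g,"dist",np.linalg.norm((k-g)[:2]),np.arctan2(*(k-g)[[1,0]]))
sk=[c for c,s in blobs(cv2.resize(cv2.imread("pics/e_side.png"),None,fx=.25,fy=.25,interpolation=cv2.INTER_AREA),"red",4)];print(sk)
# tri wrist w/ top
print(tri(ray("wrist",r[0][0],pose),ray("top",(265.1,200))))
crop(im,270,190,470,310,4,"e_wc.png")
E
```

```text
[([np.float64(316.8), np.float64(252.7)], [307, 243, 21, 21, 310])]
[([np.float64(423.8), np.float64(244.7)], [404, 231, 40, 28, 649]), ([np.float64(435.8), np.float64(438.1)], [433, 426, 7, 21, 90])]
knob [0.61924063 0.14537961 0.1625    ]
grip [0.51170888 0.10657169 0.05      ] dist 0.11432030962658069 0.34634974459878715
[array([40.4,  3.7]), array([126.5,  42.5]), array([104.9,  50.2])]
(array([0.61909002, 0.14432545, 0.16314035]), np.float64(0.001776103145703622))
```

View pics/e_wc.png

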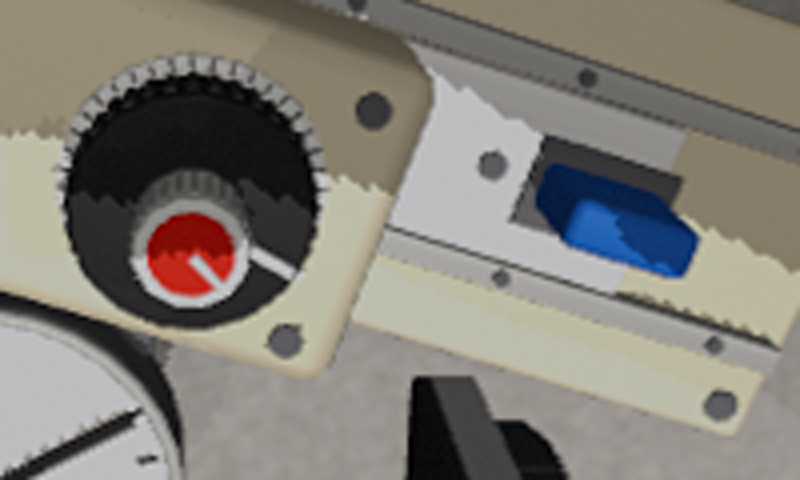

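```bash
sed -i 's/^K=.*/K=np.array([0.6191,0.1447]); YAW=0.343/' h.py; python3 - <<'E'
from h import *
q=down(YAW+np.pi/2+1.885)
robot.move_l(np.r_[K,.335],rot=q,rate=.12)
robot.move_l(np.r_[K,.324],rate=.04)
s=status.state();f0=s["force"]
print(s["time"],s["position"],f0)
effector.move_gripper(0.03,20)
print(status.state()["force"])
effector.move_gripper(0.0,20)
s=status.state();print(s["time"],s["position"],s["force"],s["ft_torque"],s["gripper_width"])
R=Rot.from_quat(np.r_[s["ee_rot"][1:],s["ee_rot"][0]]).as_matrix();print("tool force",R.T@s["force"],R.T@s["ft_torque"])
im,_=snap("side");crop(im,200,150,390,290,4,"f_side.png")
im,_=snap("wrist");cv2.imwrite("pics/f_wrist.png",im)
E
```

```text
17.7167 [0.61905008 0.14467604 0.32386927] [0.23220059 0.39121141 0.12626325]
[-0.01225226 -0.88425618  0.16952114]
18.2917 [0.61900904 0.14463702 0.32413094] [-1.96634105 -0.4720771   2.36246309] [-0.2716229   0.48221     0.02497114] 0.01863769083153485
tool force [ 1.84557195  0.82727172 -2.36221748] [-0.07951981  0.54770371 -0.02502567]
```

View pics/f_side.png

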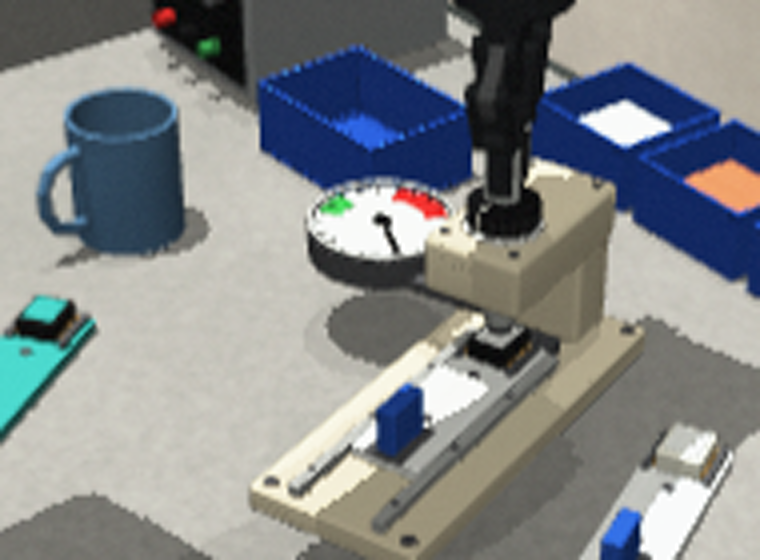

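View pics/f_wrist.png

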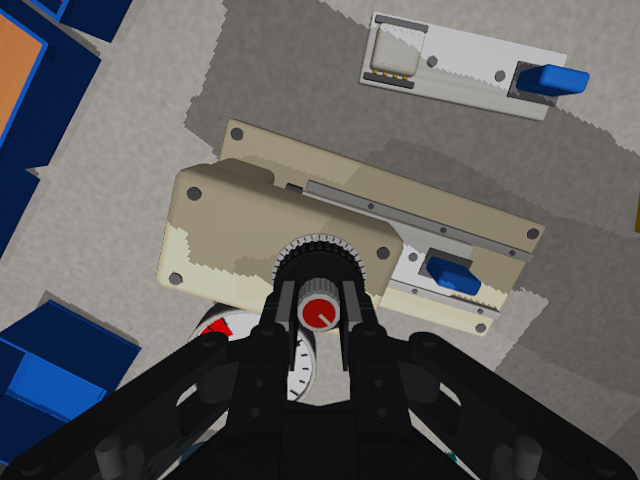

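```bash
cat >> h.py <<'E'
def dial(im,cam="side",z=.085,name=None,pose=None):
    # rectify dial plane into overhead view in press axes: right=+x press, up=+y press; 0.25 mm/px
    c0=P(.02,.105); w=.06
    src=np.float32([proj(cam,np.r_[P(.02+a*w,.105+b*w),z],pose) for a,b in((-1,1),(1,1),(1,-1),(-1,-1))])
    H=cv2.getPerspectiveTransform(src,np.float32([(0,0),(480,0),(480,480),(0,480)]))
    r=cv2.warpPerspective(im,H,(480,480),flags=cv2.INTER_LINEAR)
    if name: cv2.imwrite("pics/"+name,r)
    return r
def hub(r):
    h=cv2.cvtColor(r,cv2.COLOR_BGR2HSV)
    white=cv2.inRange(h,(0,0,150),(180,60,255))|cv2.inRange(h,(45,100,60),(75,255,255))|cv2.inRange(h,(0,150,90),(6,255,255))|cv2.inRange(h,(174,150,90),(180,255,255))
    white=cv2.morphologyEx(white,cv2.MORPH_CLOSE,np.ones((25,25)))
    cs,_=cv2.findContours(white,cv2.RETR_EXTERNAL,cv2.CHAIN_APPROX_NONE); c=max(cs,key=cv2.contourArea)
    return cv2.minEnclosingCircle(c), cv2.fitEllipse(c)
def needle(r,c,r0=48,r1=110):
    h=cv2.cvtColor(r,cv2.COLOR_BGR2GRAY).astype(float)
    yy,xx=np.mgrid[:480,:480]; d=np.hypot(xx-c[0],yy-c[1]); m=(d>r0)&(d<r1)
    hs=cv2.cvtColor(r,cv2.COLOR_BGR2HSV); w=np.clip(120-h,0,None)*m*(hs[:,:,1]<90)
    a=np.arctan2(yy-c[1],xx-c[0]) # clockwise seen from above
    z=(w*np.exp(1j*a)).sum()/w.sum(); return float(np.angle(z)),float(abs(z))
def green(r,c):
    hs=cv2.cvtColor(r,cv2.COLOR_BGR2HSV); m=cv2.inRange(hs,(45,100,60),(80,255,255))
    y,x=np.nonzero(m); a=np.arctan2(y-c[1],x-c[0]); return float(np.angle(np.exp(1j*a).mean()))
E
python3 - <<'E'
from h import *
im=cv2.imread("pics/a_side.png"); r=dial(im,name="g_dial0.png"); print(hub(r))
it=cv2.imread("pics/a_top.png"); rt=dial(it,"top",name="g_dialt.png"); print(hub(rt))
for R_ in (r,rt):
    (c,_),e=hub(R_)
    for cc in (c,e[0]):
        n=needle(R_,cc);g=green(R_,cc);print(cc,n,g,(g-n[0])%(2*np.pi))
cv2.imwrite("pics/g_both.png",np.hstack([r,rt])[:, :800] if 0 else cv2.resize(np.hstack([r,rt]),None,fx=.8,fy=.8))
E
```

```text
(((232.90040588378906, 188.3055877685547), 299.5023498535156), ((220.88690185546875, 231.51461791992188), (370.0430908203125, 559.1686401367188), 144.77821350097656))
(((267.5, 256.0), 295.24786376953125), ((261.1391296386719, 245.27822875976562), (385.2535400390625, 509.9185791015625), 142.83560180664062))
(232.90040588378906, 188.3055877685547) (1.7227493051797196, 0.9850133746976625) -1.6896877134099506 2.8707482885899163
(220.88690185546875, 231.51461791992188) (2.1152103123868367, 0.9962405747547733) -1.5589304723861386 2.609044522406611
(267.5, 256.0) (2.742824481383998, 0.9780821389096027) -1.7365444267199255 1.8038163990756626
(261.1391296386719, 245.27822875976562) (2.5258806610686593, 0.9960476301634359) -1.7066032723503275 2.0507013737605995
```

View pics/g_both.png

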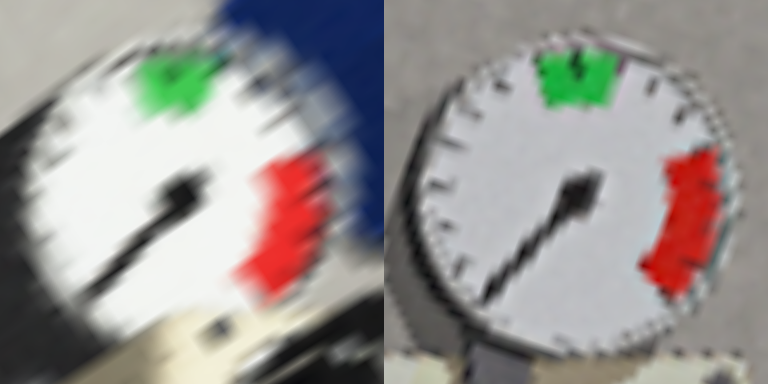

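```bash
cat >> h.py <<'E'
HUB=(225.,241.)
def force_rad(name=None):
    im,_=snap("side"); r=dial(im,name=name); a,c=needle(r,HUB); return (a-A0+.5)%(2*np.pi)-.5, c
A0=0.
E
python3 - <<'E'
from h import *
r=dial(cv2.imread("pics/a_side.png")); n=needle(r,HUB); g=green(r,HUB); print(n,g,(g-n[0])%(2*np.pi))
E

```

```text
(2.250711369067719, 0.9985784482217422) -1.5887339420126638 2.4437399960992034
```

```bash
sed -i 's/^A0=0./A0=2.25/' h.py; cat >> h.py <<'E'
def turn(dq,base=None):
    q=robot.solve_ik(np.r_[K,.324],down(YAW+np.pi/2+1.885)); q=np.array(q); q6=status.state()["joint_positions"][5]
    q[5]=q6+dq; robot.goto_joints(list(q))
    s=status.state(); R=Rot.from_quat(np.r_[s["ee_rot"][1:],s["ee_rot"][0]]).as_matrix()
    print(round(s["time"],1),"q6",round(s["joint_positions"][5],3),"F",s["force"].round(1),"tool",(R.T@s["force"]).round(1),"tz",(R.T@s["ft_torque"]).round(3),"w",round(s["gripper_width"],4),flush=True)
E
python3 - <<'E'
from h import *
print(force_rad())
for i in range(3):
    turn(.4); print(force_rad())
im,_=snap("wrist");cv2.imwrite("pics/h_wrist.png",im)
E
```

```text
(0.001315623236501029, 0.9988324973795257)
18.9 q6 -1.598 F [-5.5 -3.5  5.7] tool [ 6.3 -2.  -5.7] tz [0.316 1.232 0.003] w 0.0188
(0.008837314400599983, 0.9987404634662751)
19.4 q6 -1.197 F [-7.7 -3.4  7.3] tool [ 7.2 -4.4 -7.3] tz [0.869 1.471 0.017] w 0.0186
(0.018908927220437022, 0.9987333432832459)
19.9 q6 -0.797 F [-9.9 -2.4  8.5] tool [ 7.3 -7.2 -8.4] tz [1.492 1.515 0.058] w 0.0184
(0.023453427508457025, 0.9988749766078048)
```

View pics/h_wrist.png

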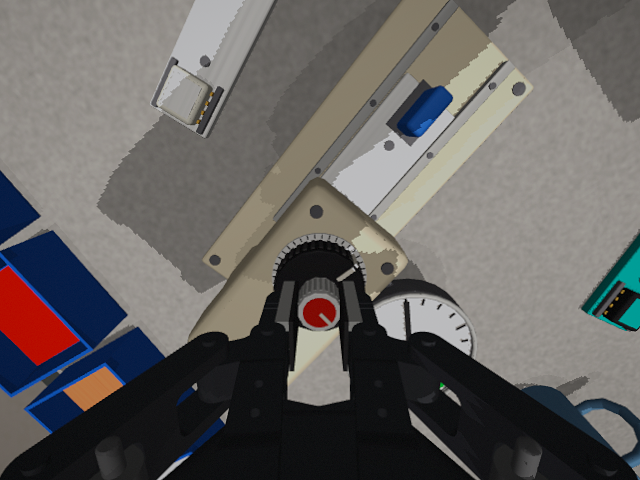

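```bash
sed -i 's/^K=.*/K=np.array([0.6184,0.1445]); YAW=0.343/; s/np.r_\[K,.324\]/np.r_[K,.3245]/' h.py; python3 - <<'E'
from h import *
turn(0.1); print(force_rad())
im,pose=snap("wrist");cv2.imwrite("pics/i_wrist.png",im); np.savez("i.npz",p=pose[0],q=pose[1])
crop(im,250,220,410,330,5,"i_wc.png")
E
```

```text
20.3 q6 -0.7 F [-5.9 -0.8  1.2] tool [ 4.3 -4.1 -1.2] tz [0.84  0.983 0.026] w 0.0191
(-0.00417677610800693, 0.9987827902018229)
```

View pics/i_wc.png

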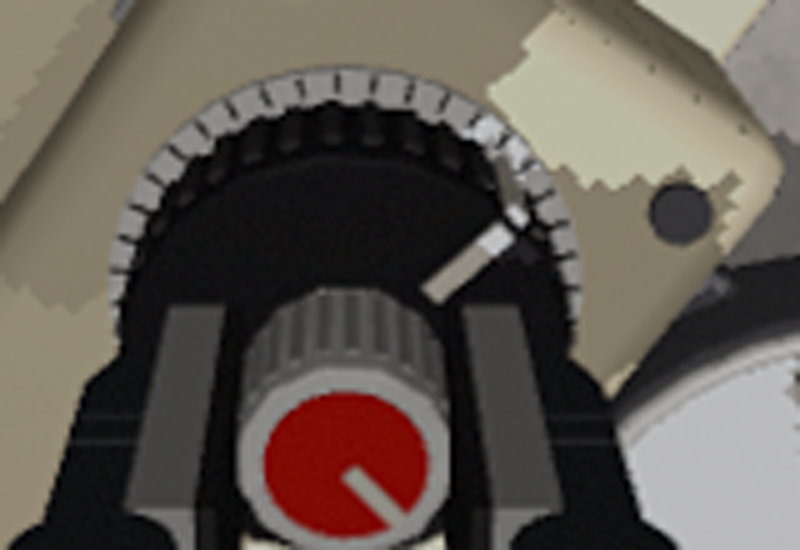

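```bash
python3 - <<'E'
from h import *
d=np.load("e.npz");pe=(d["p"],d["q"]);d=np.load("i.npz");pi=(d["p"],d["q"])
for p,o,i in((pe,(343.4,258.9),(332.8,252.2)),(pi,(352.2,266.5),(336,279.2))):
    a=onz("wrist",o,.144,p);b=onz("wrist",i,.144,p);print(a,b,np.degrees(np.arctan2(*(a-b)[[1,0]])),np.linalg.norm((a-K.tolist().__add__([.144]))[:2]),np.degrees(np.arctan2(*(a[:2]-K)[::-1])))
E
```

```text
[0.59605871 0.14388401 0.144     ] [0.60546231 0.14450223 0.144     ] -176.2386337927851 0.022349780505376077 -178.42065301866396
[0.59738349 0.14383568 0.144     ] [0.60773519 0.14464268 0.144     ] -175.54232580167928 0.021027003871435135 -178.18951068560077
```

```bash
sed -i 's/^K=.*/K=np.array([0.6180,0.1444]); YAW=0.343/' h.py; python3 - <<'E'
from h import *
for i in range(8):
    turn(.25); f=force_rad(f"j{i}.png"); print(f)
    if f[0]>.25: break
E
```

```text
20.7 q6 -0.458 F [-5.8  1.1  0.6] tool [ 4.6 -3.8 -0.5] tz [0.65  0.902 0.087] w 0.0188
(0.27143398528112117, 0.9979226130556317)
```

```bash
python3 - <<'E'
s=open("h.py").read()
s=s.replace("def P(x,y=0):","KD=np.array([0.6191,0.1447])\ndef P(x,y=0,K=KD):",1)
open("h.py","w").write(s)
E
python3 - <<'E'
from h import *
print(force_rad("k0.png"))
E
```

```text
(0.3074974083835551, 0.9981030039816033)
```

View pics/k0.png

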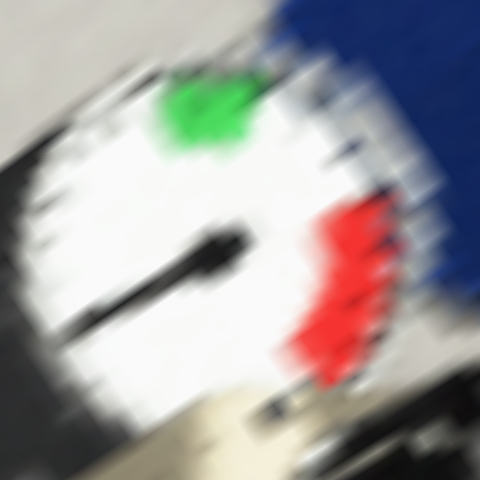

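```bash
sed -i 's/^K=.*/K=np.array([0.6177,0.1444]); YAW=0.343/' h.py; python3 - <<'E'
from h import *
for i,d in enumerate([.3,.3,.3,.2,.1,.1,.1,.1,.1]):
    turn(d); f=force_rad(f"l{i}.png"); print(f)
    if f[0]>2.15: break
robot.wait(.4); print(force_rad("m0.png"))
E
```

```text
21.2 q6 -0.165 F [-5.5  2.5 -0.1] tool [ 4.4 -4.1  0.1] tz [0.659 0.877 0.037] w 0.0191
(0.6363375764583514, 0.9977053016282572)
21.7 q6 0.127 F [-4.7  4.3  0.6] tool [ 4.7 -4.2 -0.6] tz [0.941 0.969 0.018] w 0.0187
(0.9930214466483829, 0.9972424467729742)
22.1 q6 0.42 F [-4.7  6.4 -0.5] tool [ 5.4 -5.9  0.5] tz [1.186 1.019 0.046] w 0.0186
(1.1971072796493525, 0.9970128136348664)
22.4 q6 0.613 F [-4.2  7.4 -0.2] tool [ 5.3 -6.7  0.3] tz [1.349 1.045 0.024] w 0.0185
(-0.3441295881019184, 0.9972335303232026)
22.7 q6 0.705 F [-4.7  7.9  0.2] tool [ 4.9 -7.8 -0.2] tz [1.451 0.986 0.034] w 0.0188
(1.7162026078084338, 0.931669485793919)
23.0 q6 0.798 F [-5.2  8.  -0.1] tool [ 4.  -8.6  0.1] tz [1.532 0.966 0.02 ] w 0.0191
(1.804293775799085, 0.8698199287839224)
23.3 q6 0.891 F [-3.5  7.8 -0.6] tool [ 4.  -7.5  0.7] tz [1.651 0.858 0.   ] w 0.0186
(1.9410731094630433, 0.8433576250946304)
23.6 q6 0.983 F [-2.8  8.5  0. ] tool [ 4.3 -7.9  0. ] tz [ 1.674  0.814 -0.042] w 0.0185
(2.143383054012883, 0.9477881260145999)
23.9 q6 1.076 F [-2.8  9.2 -2. ] tool [ 4.  -8.8  2. ] tz [1.793 0.805 0.022] w 0.0188
(2.2761898144258232, 0.7807641941346667)
(2.2938960575139316, 0.8389236177348293)
```

View pics/m0.png

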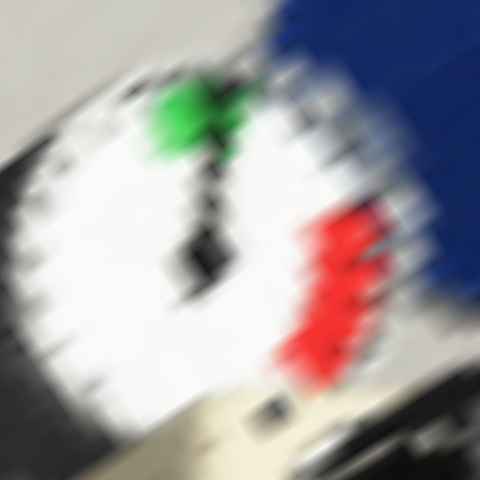

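```bash
python3 - <<'E'
from h import *
im,_=snap("side");cv2.imwrite("pics/n_side.png",im)
crop(im,200,150,390,290,4,"n_sidec.png")
a=cv2.imread("pics/f_side.png");b=cv2.imread("pics/n_sidec.png")
ga,gb=[cv2.cvtColor(x,cv2.COLOR_BGR2GRAY).astype(np.float32) for x in(a,b)]
for n,(x0,y0,x1,y1) in {"base_front":(240,420,480,560),"dial":(300,170,425,290),"spare":(580,420,740,560),"head":(430,230,620,330)}.items():
    res=cv2.matchTemplate(gb,ga[y0+12:y1-12,x0+12:x1-12],cv2.TM_CCOEFF_NORMED);_,v,_,l=cv2.minMaxLoc(res);print(n,(l[0]-x0-12)/4,(l[1]-y0-12)/4,round(v,3))
print(status.state()["time"])
im,pose=snap("wrist");cv2.imwrite("pics/n_wrist.png",im); np.savez("n.npz",p=pose[0],q=pose[1])
E
```

```text
base_front 0.0 0.0 0.997
dial 0.0 1.25 0.899
spare 0.0 0.0 0.999
head -0.25 0.5 0.941
24.4917
```

View pics/n_sidec.png

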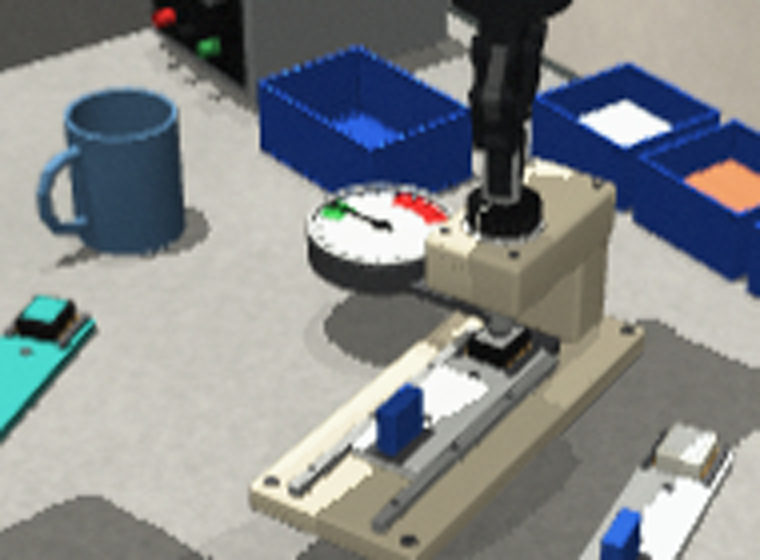

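View pics/n_wrist.png

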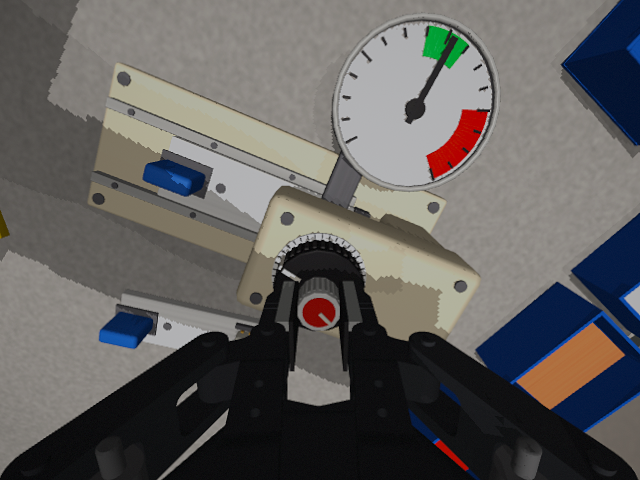

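```bash
python3 - <<'E'
from h import *
d=np.load("n.npz");pn=(d["p"],d["q"]); im=cv2.imread("pics/n_wrist.png")
r=dial(im,"wrist",.083,"n_dial.png",pn)
E
```

```text
(no output)
```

View pics/n_dial.png

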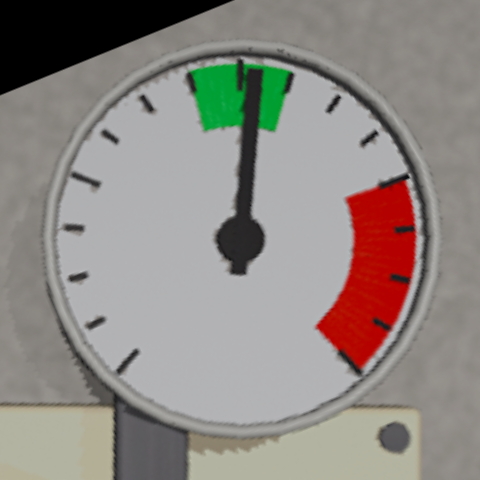

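```bash
python3 - <<'E'
from h import *
s=status.state(); p=np.array(s["position"])
robot.move_l(p+[-.0002,.0007,0],rate=.01)
s=status.state();print(s["force"])
effector.move_gripper(0.045,20)
s=status.state();print(s["time"],s["force"],s["gripper_width"])
im,pose=snap("wrist");cv2.imwrite("pics/o_wrist.png",im)
dial(im,"wrist",.083,"o_dial.png",pose)
E
```

```text
[-1.3529877   1.04290526 -0.33313537]
25.2333 [ 0.13178006 -0.45709343 -0.07352182] 0.044848574371408344
```

View pics/o_wrist.png

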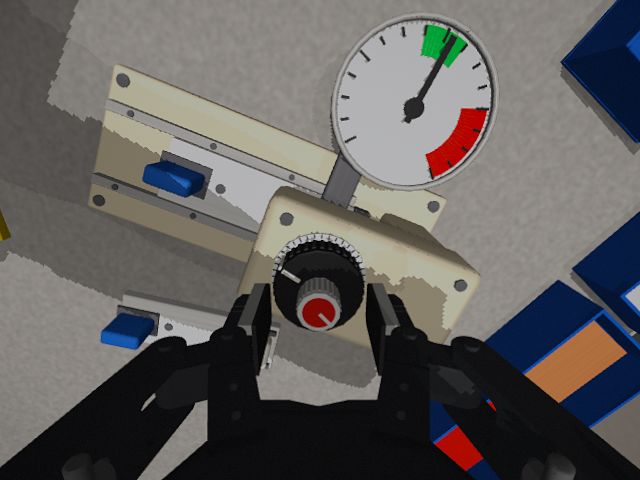

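View pics/o_dial.png

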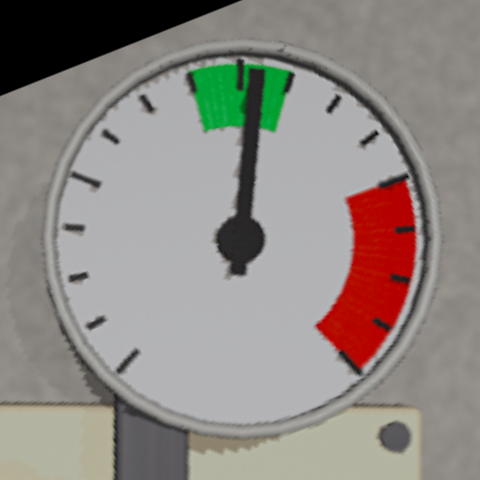

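```bash
python3 - <<'E'
from h import *
p=np.array(status.state()["position"]); p[2]=.40
robot.move_l(p,rate=.1); robot.wait(.3)
im,pose=snap("wrist");cv2.imwrite("pics/p_wrist.png",im); np.savez("p.npz",p=pose[0],q=pose[1])
dial(im,"wrist",.083,"p_dial.png",pose); crop(im,250,160,410,280,5,"p_wc.png")
for kd in("red","blue"): print([(list(c),int(s[4])) for c,s in blobs(im,kd,100)])
print(status.state()["force"],status.state()["time"])
E
```

```text
[([np.float64(421.6), np.float64(137.6)], 962), ([np.float64(318.1), np.float64(251.7)], 316), ([np.float64(436.9), np.float64(407.6)], 185)]
[([np.float64(595.7), np.float64(60.3)], 10201), ([np.float64(204.5), np.float64(166.0)], 719), ([np.float64(592.6), np.float64(237.3)], 5430), ([np.float64(520.5), np.float64(314.1)], 5701), ([np.float64(162.3), np.float64(292.1)], 704), ([np.float64(441.1), np.float64(333.0)], 474), ([np.float64(368.4), np.float64(390.6)], 320), ([np.float64(443.2), np.float64(427.8)], 649)]
[ 0.20793086 -0.84127297 -0.54345331] 26.5417
```

View pics/p_wrist.png

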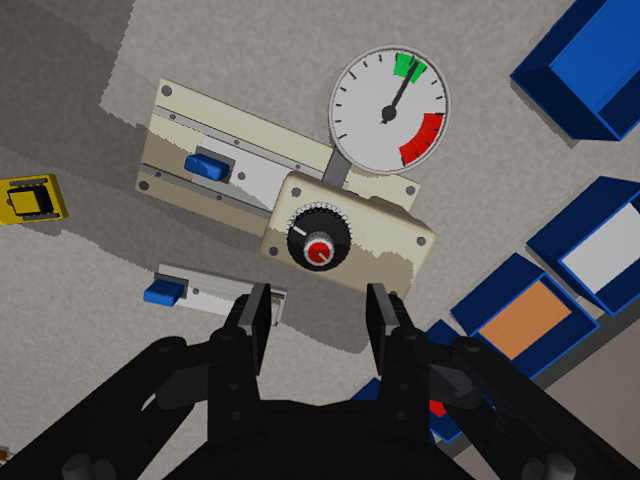

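View pics/p_wc.png

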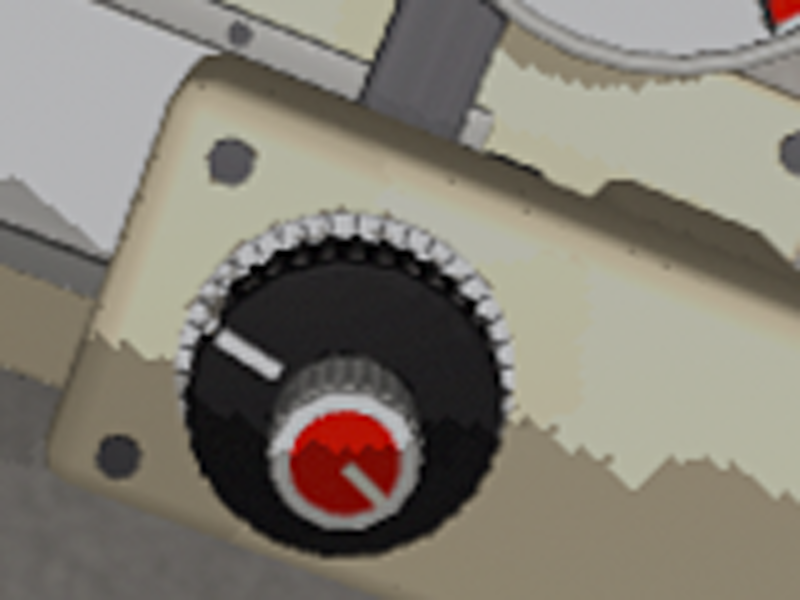

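```bash
python3 - <<'E'
from h import *
d=np.load("p.npz");p=(d["p"],d["q"])
a=onz("wrist",(250+218/5,160+335/5),.144,p);b=onz("wrist",(250+282/5,160+373/5),.144,p);print(a,np.degrees(np.arctan2(*(a-b)[[1,0]])))
k=onz("wrist",(318.6,251.7),.1625,p);g=onz("wrist",(204.5,166),.05,p);print(k,g,np.linalg.norm((k-g)[:2]))
E
```

```text
[0.59805875 0.14243712 0.144     ] -171.0339018365342
[0.61900571 0.14533313 0.1625    ] [0.50879006 0.10713993 0.05      ] 0.11664566372202263
```

View pics/p_dial.png

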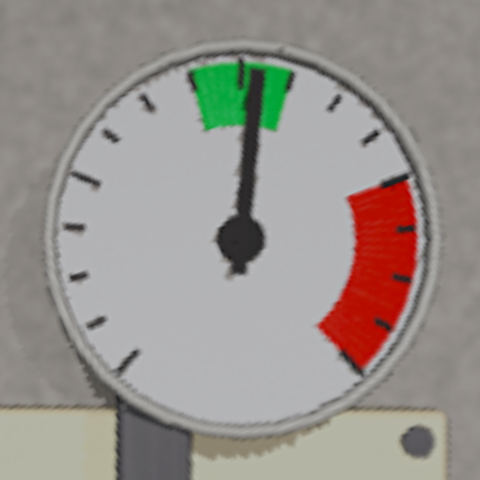

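```bash
python3 - <<'E'
from h import *
out=[]
for n in("e","p"):
    d=np.load(n+".npz");p=(d["p"],d["q"]);im=cv2.imread(f"pics/{n}_wrist.png")
    w=.03;src=np.float32([proj("wrist",np.r_[KD+[a*w,b*w],.144],p) for a,b in((-1,1),(1,1),(1,-1),(-1,-1))])
    H=cv2.getPerspectiveTransform(src,np.float32([(0,0),(400,0),(400,400),(0,400)]))
    r=cv2.warpPerspective(im,H,(400,400),flags=cv2.INTER_CUBIC); out.append(r)
    h=cv2.cvtColor(r,cv2.COLOR_BGR2HSV)
    m=cv2.inRange(h,(0,0,110),(180,70,255))[150:260,0:150]
    nn,l,st,c=cv2.connectedComponentsWithStats(m)
    for i in range(1,nn):
        if st[i][4]>60: print(n,st[i],c[i]+[0,150])
cv2.imwrite("pics/q.png",np.hstack(out))
E
```

```text
e [   0    0  150  110 7670] [ 51.56936115 201.65306389]
p [   0    0   58  110 4378] [ 20.68250343 210.02923709]
p [  58   49   68   24 1123] [ 91.21994657 210.63757792]
```

View pics/q.png

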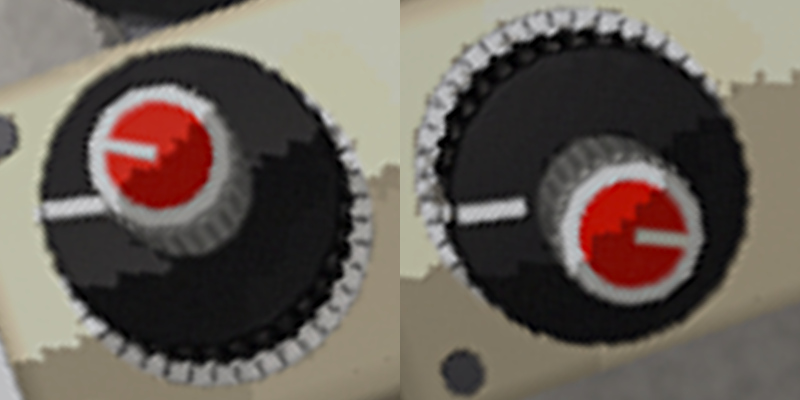

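```bash
python3 - <<'E'
from h import *
q=cv2.imread("pics/q.png")
for n,r,(x0,x1,y0,y1) in(("e",q[:,:400],(48,98,190,222)),("p",q[:,400:],(62,122,190,232))):
    g=cv2.cvtColor(r,cv2.COLOR_BGR2GRAY)[y0:y1,x0:x1].astype(float); w=np.clip(g-95,0,None)
    xs=np.arange(x1-x0); yc=[]; 
    yy=np.arange(y1-y0); c=(w*yy[:,None]).sum(0)/w.sum(0)
    k=np.polyfit(xs,c,1); print(n,"mark slope deg",np.degrees(np.arctan(k[0])),"y at x=195",np.polyval(k,195-x0)+y0, np.std(c-np.polyval(k,xs)))
    # head edge screws etc omitted
E
```

```text
e mark slope deg -6.805094365670125 y at x=195 192.1980664340848 0.2385447514764572
p mark slope deg -7.275941715955634 y at x=195 197.51236430838 0.19680007054493878
```

```bash
python3 - <<'E'
from h import *
im,_=snap("side");crop(im,200,150,390,290,4,"r_side.png")
for n in("f_side","n_sidec","r_side"):
    b=cv2.imread(f"pics/{n}.png"); print(n,[(c,int(s[4])) for c,s in blobs(b,"blue",300) if 370<c[0]<430 and c[1]>350])
im=cv2.imread("pics/r_side.png"); c=[c for c,s in blobs(im,"blue",300) if 370<c[0]<430 and c[1]>350][0]
uv=c/4+[200,150]; d0=onz("side",(292.1,261.1),.045)[:2]; d1=onz("side",uv,.045)[:2]; print(uv,np.linalg.norm(d1-d0))
E
```

```text
f_side [(array([399.4, 420.1]), 2263)]
n_sidec [(array([399.4, 420.1]), 2266)]
r_side [(array([399.4, 419.9]), 2275)]
[299.85  254.975] 0.030565477019772806
```

View pics/r_side.png

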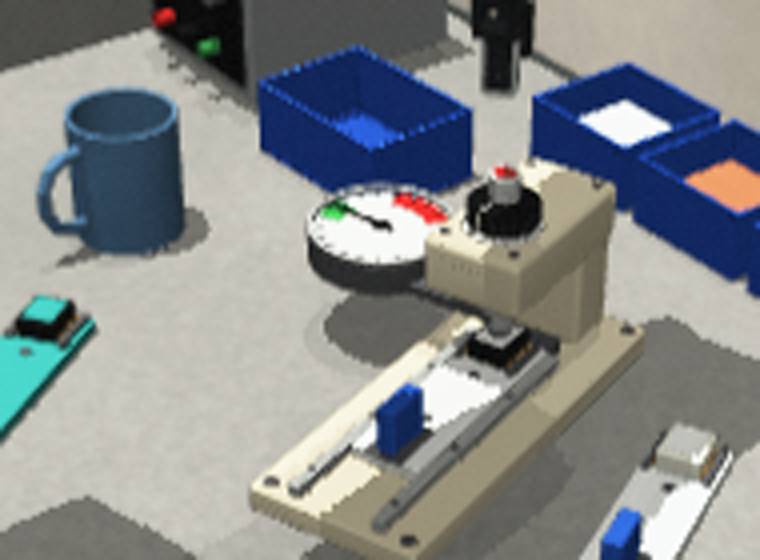

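```bash
python3 -c "
from station import robot
robot.close_job()"
```

```text
the job is handed in; nothing more can be done
```

The job is handed in: the carrier is home under the foot, the dial stands in the green band, and the gripper has let go. No verdict was reported.

- **Carrier:** I pushed the carrier along the rails with closed fingers, about 31 mm, until it met a hard stop at about 10 N, where the stop was expected. It did not move afterwards. Two measurements of its grip-to-spindle distance gave 114.3 mm and 116.6 mm. They differ by 2.3 mm, which is about camera accuracy, so I relied on the stop contact.
- **Force dial:** I turned only the inner knob, about 3.1 rad clockwise in one grip. After release the dial read about 2.5 rad (8.3 N), and no reading went above that. The dial sinks slightly under load, which threw off the automatic reading from the side camera: one reading was clearly wrong, at −0.34 rad. I took the final values from straightened wrist-camera pictures instead.
- **Outer ring:** its white mark turned by about 0.5° between the before and after pictures. A rougher estimate from hand-picked pixels suggested up to 5°, but I judged it unreliable because the two views were from different angles.
- **While turning:** the side force on the knob reached about 10 N because my first axis estimate was off. I corrected the centring during the turn and before letting go.
- **Other things on the bench:** the mug and the spare carrier look unmoved in the last picture. I did not check the screwdriver at the end, but the arm never went near it.

The last logged time before the final pictures was 26.5 s, out of the 72 s allowed.

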